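Preset the exposure timer

ROBOT

A 7-joint arm with a two-finger parallel gripper is mounted at the origin on a cart in front of the work surface, level with it; the furniture and walls round the work are solid. World frame = base frame: x ahead of the robot, y to its left, z up, the work surface at z = 0. Lengths are in m, angles in rad, forces in N, time in s.
With the tool pointing down it reaches from about 0.35 to 0.9 m from the base axis. Payload 8.1 kg.
Tool frame: the origin (TCP) lies between the finger pads; the fingertips stand ahead of it and the grasp point (between the pads) is the TCP (arm.nose_length is the z of the fingertips in the tool frame, in m); z points along the fingers, y is the line along which they close (so a half turn about z gives the same grasp; the last joint's range is limited). The gripper opens to 92 mm and grips with 3 to 60 N. Pads are 19 mm wide; open, the fingers measure 130 mm over their backs; the gripper's body (75 mm by 190 mm) begins 47 mm behind the grasp point.
Start: joints at [1.115, 0.434, 0.025, 1.573, -0.012, 1.134, -0.075], TCP at [0.216, -0.587, 0.246] pointing down, gripper open.
Joint ranges: [-2.62, 2.62], [-0.44, 2.09], [-1.27, 1.32], [0.08, 2.57], [-1.32, 4.46], [0.12, 2], [-2.74, 2.74]. Speed limits (rad/s): [2.22, 2.22, 3.01, 3.01, 3.14, 3.14, 3.14].

INTERFACE

Orientations are given as a rotation vector (axis times angle).
In Python, from cell import sensors, optics, arm gives the robot as it stands.
- The arm moves only by the tool arm_command, never from a script. Its argument "deltas" is one flat list of numbers, 7 for each row, row after row: the turn, a rotation vector about the world's x, y, z as a fraction of full scale, then the shift along the world's x, y, z as a fraction of full scale, then the finger opening in mm, from 0 to 91.8. In form: [wx, wy, wz, dx, dy, dz, fingers, wx, wy, wz, dx, dy, dz, fingers, ...]. A call has 1 to 20 rows; each row is the pose to reach, as a shift and turn from the pose commanded when the call began; what a row does not reach only later rows make up. Full scale, the value 1, is 1 m for a shift and 90 degrees for a turn. A row lasts 1/10 s, in which the tool goes at most 50 mm and 8.59 degrees, less where a joint would pass 70% of its speed; a pose out of reach is approached as far as the arm can. A call with a number of a shift or a turn outside -1 to 1 is refused whole. A call with a gripper value outside its range is refused whole. The fingers move at their own pace and stop on an object; "force" is the grip in N (left out, the last holds). Time passes only in rows, so rows that repeat a pose let the fingers close. It gives the time, the measured TCP pose, the force, the opening and the grip force at its end, in the units of the state.
- sensors.observe(): the state, without advancing time (a new reading comes with each control period).
- optics.get_image(name): name is "scene" or "top" or "wrist"; returns the picture (384x512x3 uint8, blue, green, red); there is no depth.
- optics.calibration(name): a dict with "camera_matrix" (3x3 intrinsics, pixels), "rvec" (rotation vector, rad) and "tvec" (3), from world to camera coordinates, as OpenCV has them. Camera axes: x right, y down, z forward; pixel columns grow to the right and rows downward; lengths in m; the calibration is good to about 2 mm. A picture is of the moment at which its call begins: read the wrist's pose just before it. calibration takes no time and is no camera call; for the wrist camera it gives the pose at the moment of the call.
- arm.sign_off(): hands the job in; it is judged then, once.
The state is a dict: "clock": time; "joints": joint angles; "dq": joint speeds; "joint_efforts": joint torques, N m; "position": TCP position; "ee_rot": TCP orientation; "force": force on the tool from outside, world axes, zero at the start; "ft_torque": the same for the moment, N m; "width": opening from 0.0 (shut) to 1.0 (fully open); "gripper_force": force on a finger pad.
Only numpy, scipy, OpenCV 4.12 (cv2) and the standard library are available. Lean on these libraries where they do the work, as an engineer would, in place of code of your own. Each camera call takes 0.05 s, during which the arm holds its last target. There are 200 camera calls.

TASK

The screen-printing frame is ready to be exposed: set the three thumbwheels of the exposure timer to 7 2 6, read from left to right as the operator sees them, each clicked home on its digit, then press the green start key right down and let it come up again. Do not press start before the setting is right, work with light fingertip pressure so that nothing on the timer gets more than about 20 N, and leave the things around it where they are.

Things in the scene. Friction and masses are not known exactly. Their poses are not given: they have to be found in the camera images.
- timer: grey-green steel timer, fixed to the table, 124 x 250 x 53 mm (x, y, z). Origin: centre of its underside; +x away from the operator, +y to the operator's left, z up. Three black thumbwheels in its flat top at y = +76, +37, -2 mm (x = 0), the green start key to their right. A wheel turned out of its detent takes about 2 to 4 N along the rim. Over 20 N from the fingers on any part is too much
- wheel_left_top (a point): top of the left thumbwheel's rim, mid-width, 63 mm above the table; axes as the timer's. The wheel is a disc of 40 mm diameter, 23 mm wide, axle along y at 43 mm height; 10 mm stands above the case. Its rim is finely ribbed, with nothing to hook: it is rolled by friction, a fingertip set on its top and drawn along x; under about 5 N it slips. The rim is hard: set down slowly
- wheel_middle_top (a point): top of the middle thumbwheel's rim, mid-width, 63 mm above the table; axes as the timer's. Same wheel as the left one. White numerals run round the middle of each rim; the one at the very top, between two red index marks, is the digit set
- wheel_right_top (a point): top of the right thumbwheel's rim, mid-width, 63 mm above the table; axes as the timer's. Same wheel as the left one. At the start a wheel may hang between two digits; it drops into the nearest once it is touched
- wheel_left (a joint): left thumbwheel, rad: 0.6283 x the digit shown (0 to 9, stops just beyond 0 and 9), a detent at every digit; it snaps to the nearest when let go. Grows when the top of the rim is rolled away from the operator (timer's +x), falls when rolled towards the operator; one digit is 12.6 mm of rim
- wheel_middle (a joint): middle thumbwheel, rad: 0.6283 x the digit shown (0 to 9, stops just beyond 0 and 9), a detent at every digit; it snaps to the nearest when let go. Grows when the top of the rim is rolled away from the operator (timer's +x), falls when rolled towards the operator; one digit is 12.6 mm of rim
- wheel_right (a joint): right thumbwheel, rad: 0.6283 x the digit shown (0 to 9, stops just beyond 0 and 9), a detent at every digit; it snaps to the nearest when let go. Grows when the top of the rim is rolled away from the operator (timer's +x), falls when rolled towards the operator; one digit is 12.6 mm of rim
- start_key_top (a point): centre of the top face of the green start key, 26 mm in diameter, at the timer's x = 0, y = -83 mm, 69 mm above the table when up; it sits in a black collar of 42 mm diameter that rises to 59 mm above the table
- start_key (a joint): how far the start key is down, m: 0 up, 0.006 fully down. It is sprung, straight down, from about 1.5 N at the top to 5 N at the bottom
- poster_bottle: bystander: red squeeze bottle of poster paint, 56 mm across and 140 mm tall, standing behind the timer on the left; origin at the centre of its underside
- paint_tube: bystander: paint tube with a blue band, 35 x 118 x 27 mm, lying to the right of the timer; origin at the centre of its underside
- tape_roll: bystander: roll of masking tape, 96 mm across and 24 mm high, lying behind the timer; origin at the centre of its underside
- fibre_pen: bystander: purple capped fibre pen, 16 x 139 x 17 mm, lying in front of the timer; origin at the centre of its underside

How it is judged:
By the outcome, as a careful person would: the job done as asked, in the order asked, and still so for the second after the job is handed in, with the robot touching nothing.
It also fails if it takes over 72 s, if anything falls off the work surface, if the arm or the gripper's body presses on something with over 40 N, if the wrist force passes 120 N, or if a joint passes its speed limit or range.

## Working session

There is one attempt and no reset: what is moved stays moved. The work goes in short steps, Python scripts to look and compute and a tool call to move; the robot and the scene stay as the last step left them, time stands still between calls to the robot, and variables do not carry over. Pictures are saved under pics/ and viewed, at most 10 in all, crops included, and the job is handed in when it is done.

Besides the shell and the picture viewer there is one more tool, called after "Request:" in YAML: its name, and indented under it one key for each argument. arm_command: Moves the arm, as the interface text tells. Its arguments: {"type":"object","properties":{"deltas":{"type":"array","items":{"type":"number"}},"force":{"type":"number"}},"required":["deltas"]}

```bash
mkdir -p pics; python3 - <<'E'
from cell import sensors, optics, arm
import cv2, numpy as np
s=sensors.observe(); print(s, arm.nose_length)
a=optics.get_image("scene"); b=optics.get_image("top")
cv2.imwrite("pics/scene.png",a); cv2.imwrite("pics/top.png",b)
for n in("scene","top","wrist"): print(n,optics.calibration(n))
E
```

```text
{'clock': 0.0, 'joints': array([ 1.11541864,  0.43519404,  0.02497629,  1.57411243, -0.01162292,
        1.1339786 , -0.07510133]), 'dq': array([ 0.00063578, -0.00166955,  0.0007167 , -0.00036942,  0.00141774,
        0.00056757,  0.00011108]), 'joint_efforts': array([-3.25449901e-04, -6.67859745e+01,  9.85190570e-01, -3.14466155e+01,
       -6.04325999e-02,  4.30128293e-02,  1.57829218e-04]), 'position': array([ 0.21572741, -0.58607337,  0.24495702]), 'ee_rot': array([-3.09139600e+00, -5.50880236e-01,  6.11793829e-04]), 'force': array([-0.11223358, -0.21133523, -0.02400231]), 'ft_torque': array([0.01631416, 0.04661342, 0.01937188]), 'gripper_force': 0.0, 'width': 1.002123463701005} 0.019
scene {'camera_matrix': array([[359.87068112,   0.        , 253.5567596 ],
       [  0.        , 359.87068112, 192.86883392],
       [  0.        ,   0.        ,   1.        ]]), 'rvec': array([ 1.43843905, -2.21198996,  0.83694949]), 'tvec': array([0.23940057, 0.44455956, 0.63195071])}
top {'camera_matrix': array([[473.50344258,   0.        , 252.95142191],
       [  0.        , 473.50344258, 187.59816186],
       [  0.        ,   0.        ,   1.        ]]), 'rvec': array([ 2.03945402, -2.18820949,  0.21672229]), 'tvec': array([0.01772649, 0.58044088, 0.84606218])}
wrist {'camera_matrix': array([[273.19409003,   0.        , 254.77939106],
       [  0.        , 273.19409003, 195.65400201],
       [  0.        ,   0.        ,   1.        ]]), 'rvec': array([-2.37273988,  1.65446906,  0.24662352]), 'tvec': array([-0.62290871, -0.03704056,  0.39214067])}
```

View pics/top.png

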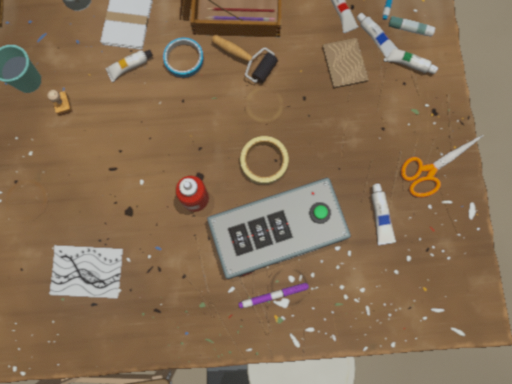

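View pics/scene.png

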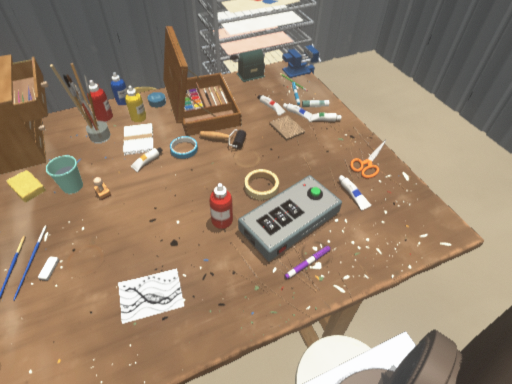

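The top view shows the timer with corners at about (208,222), (328,181), (349,235) and (226,276). The wheels are near (238,238), (260,232) and (281,226), and the green key is at (320,212). The tape is behind the timer at (264,160), the bottle behind left at (192,192), the pen in front at (274,295) and the tube on the right at (383,215).

```bash
cat > h.py <<'E'
from cell import sensors, optics, arm
import cv2, numpy as np
from scipy.spatial.transform import Rotation as R
def ray(cal,uv,z):
    K=cal["camera_matrix"];Rm=cv2.Rodrigues(cal["rvec"])[0];t=cal["tvec"]
    c=-Rm.T@t; d=Rm.T@np.linalg.solve(K,[uv[0],uv[1],1]); return c+d*(z-c[2])/d[2]
def proj(cal,P): return cv2.projectPoints(np.float64(P).reshape(-1,1,3),cal["rvec"],cal["tvec"],cal["camera_matrix"],None)[0].reshape(-1,2)
def big(m):
    c=cv2.findContours(m,cv2.RETR_EXTERNAL,cv2.CHAIN_APPROX_NONE)[0]; return max(c,key=cv2.contourArea)
def green(im):
    h=cv2.cvtColor(im,cv2.COLOR_BGR2HSV); c=big(cv2.inRange(h,(50,150,60),(75,255,255))); m=cv2.moments(c); return np.array([m['m10'],m['m01']])/m['m00'],cv2.contourArea(c)
E
python3 - <<'E'
from h import *
for n in("top","scene"):
    im=cv2.imread(f"pics/{n}.png");cal=optics.calibration(n)
    g,a=green(im); G=ray(cal,g,.069); print(n,g,a,G)
    b=im[...,0].astype(int);r=im[...,2].astype(int)
    h=cv2.cvtColor(im,cv2.COLOR_BGR2HSV)
    m=((r-b<12)&(h[...,2]>70)).astype(np.uint8)*255
    w=np.zeros_like(m); x,y=map(int,g); w[y-60:y+85,x-140:x+45]=255
    m=cv2.morphologyEx(m&w,cv2.MORPH_OPEN,np.ones((3,3)))
    c=big(m);q=cv2.boxPoints(cv2.minAreaRect(c)); print(q, cv2.contourArea(c))
    P=np.array([ray(cal,p,.053) for p in q]); print(P, P.mean(0), [np.linalg.norm(P[i]-P[i-1]) for i in range(4)])
    # dark wheels windows
    d=cv2.inRange(h,(0,0,0),(180,255,60)); 
    for cc in cv2.findContours(d&w,cv2.RETR_EXTERNAL,cv2.CHAIN_APPROX_NONE)[0]:
        if cv2.contourArea(cc)>100: mm=cv2.minAreaRect(cc); print(mm, ray(cal,mm[0],.055))
E
```

```text
top [320.31848185 211.55445545] 101.0 [ 0.52368486 -0.14546374  0.069     ]
[[205.20003 217.6    ]
 [330.30002 175.9    ]
 [350.90002 237.69998]
 [225.80002 279.4    ]] 8300.5
[[ 0.52985382  0.0714547   0.053     ]
 [ 0.59394222 -0.17390595  0.053     ]
 [ 0.47243288 -0.2003028   0.053     ]
 [ 0.41194932  0.03907989  0.053     ]] [ 0.50204456 -0.06591854  0.053     ] [np.float64(0.12226855828774301), np.float64(0.2535925300639196), np.float64(0.12434352568582263), np.float64(0.2469055223182923)]Traceback (most recent call last):
  File "<stdin>", line 4, in <module>
  File "h.py", line 11, in green
    h=cv2.cvtColor(im,cv2.COLOR_BGR2HSV); c=big(cv2.inRange(h,(50,150,60),(75,255,255))); m=cv2.moments(c); return np.array([m['m10'],m['m01']])/m['m00'],cv2.contourArea(c)
                                            ~~~^^^^^^^^^^^^^^^^^^^^^^^^^^^^^^^^^^^^^^^^^
  File "h.py", line 9, in big
    c=cv2.findContours(m,cv2.RETR_EXTERNAL,cv2.CHAIN_APPROX_NONE)[0]; return max(c,key=cv2.contourArea)
                                                                             ~~~^^^^^^^^^^^^^^^^^^^^^^^
ValueError: max() iterable argument is empty
```

```bash
python3 - <<'E'
from h import *
cal=optics.calibration("wrist");s=sensors.observe()
Rt=R.from_rotvec(s["ee_rot"]).as_matrix();Rm=cv2.Rodrigues(cal["rvec"])[0]
print("cam in tool",Rt.T@(-Rm.T@cal["tvec"]-s["position"]));print("cam axes in tool",(Rt.T@Rm.T).round(3))
print(Rt.round(3))
cal=optics.calibration("top");print("bottle",ray(cal,(188,184),.14),ray(cal,(193,203),0.01))
c=np.array([.502,-.066]);th=np.deg2rad(14.6);X=np.array([np.cos(th),np.sin(th)]);Y=np.array([-X[1],X[0]])
B=ray(cal,(188,184),.14)[:2]-c;print("bottle timer frame",B@X,B@Y)
E
```

```text
cam in tool [ 0.07765094 -0.00098819 -0.13970888]
cam axes in tool [[-0.    -0.958 -0.288]
 [ 1.     0.    -0.001]
 [ 0.001 -0.288  0.958]]
[[ 0.938  0.345 -0.001]
 [ 0.345 -0.938  0.001]
 [-0.    -0.001 -1.   ]]
bottle [0.57802422 0.08995821 0.14      ] [0.56741633 0.09861159 0.01      ]
bottle timer frame 0.1128816237936808 0.13175881495167277
```

Request:
arm_command:
  deltas: [0,0,-0.062,0.257,0.552,0,0,0,0,-0.062,0.257,0.552,0,0,0,0,-0.062,0.257,0.552,0,0,0,0,-0.062,0.257,0.552,0,0,0,0,-0.062,0.257,0.552,0,0,0,0,-0.062,0.257,0.552,0,0,0,0,-0.062,0.257,0.552,0,0,0,0,-0.062,0.257,0.552,0,0,0,0,-0.062,0.257,0.552,0,0,0,0,-0.062,0.257,0.552,0,0,0,0,-0.062,0.257,0.552,0,0,0,0,-0.062,0.257,0.552,0,0,0,0,-0.062,0.257,0.552,-0.05,0,0,0,-0.062,0.257,0.552,-0.1,0,0,0,-0.062,0.257,0.552,-0.115,0,0,0,-0.062,0.257,0.552,-0.115,0,0,0,-0.062,0.257,0.552,-0.115,0,0,0,-0.062,0.257,0.552,-0.115,0,0,0,-0.062,0.257,0.552,-0.115,0]
  force: 20

```text
clock: 2.0
position: [0.4739, -0.0347, 0.1321]
ee_rot: [3.116, 0.399, 0.004]
force: [-0.8, -0.3, 0.8]
width: 0.009
gripper_force: 0.0
```

```bash
cat >> h.py <<'E'
def wrist(name):
    s=sensors.observe(); cal=optics.calibration("wrist"); im=optics.get_image("wrist"); cv2.imwrite(f"pics/{name}_raw.png",im)
    np.savez(f"pics/{name}.npz",**cal)
    return s,cal,im
E
python3 - <<'E'
from h import *
s,cal,im=wrist("w1")
print(s["clock"],s["position"],s["ee_rot"],s["force"],s["width"])
cv2.imwrite("pics/w1.png",cv2.resize(im[60:360,60:460],None,fx=2,fy=2,interpolation=cv2.INTER_CUBIC))
g,a=green(im);print(g,a,ray(cal,g,.069))
E
```

```text
2.0 [ 0.47391362 -0.03469945  0.13212399] [3.1155493  0.39915512 0.00420811] [-0.80857677 -0.31940244  0.83342097] 0.008548402531879452
[408.98242531 191.00058582] 853.5 [ 0.52327765 -0.14368845  0.069     ]
```

View pics/w1.png

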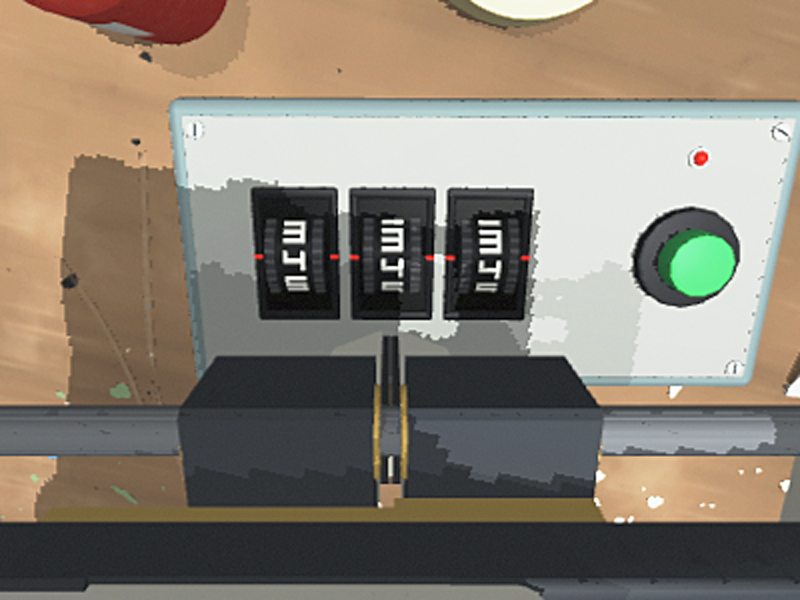

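The wrist view shows the wheels at crop x≈294, 392 and 490, each with 3, 4, 5 running down the rim and the 4 near the red index line (y≈257). The key is at (700,262), and the closed fingertips are a thin blade at (390,340–400). I'll zoom in and project the wheel tops to confirm.

```bash
python3 - <<'E'
from h import *
im=cv2.imread("pics/w1_raw.png");cal=dict(np.load("pics/w1.npz"))
c=np.array([.502,-.066]);th=np.deg2rad(14.6);X=np.array([np.cos(th),np.sin(th)]);Y=np.array([-X[1],X[0]])
W=np.array([[*(c+y*Y),.063] for y in(.076,.037,-.002)])
p=proj(cal,W);print(p)
# dark windows -> positions on case plane; red marks
h=cv2.cvtColor(im,cv2.COLOR_BGR2HSV)
m=((cv2.inRange(h,(0,140,80),(8,255,255))|cv2.inRange(h,(172,140,80),(180,255,255))))
m[:170]=0;m[210:]=0
n,l,st,ce=cv2.connectedComponentsWithStats(m)
for i in range(1,n):
    if 160<ce[i][0]<340: P=ray(cal,ce[i],.054); d=P[:2]-c; print(ce[i].round(1),st[i][4],P.round(4),"timer",(d@X).round(4),(d@Y).round(4))
# case top corners from crop -> raw
for u,v in((173,100),(204,384),(749,383),(800,118)):
    P=ray(cal,(60+u/2,60+v/2),.053);d=P[:2]-c;print("corner",P.round(4),(d@X).round(4),(d@Y).round(4))
o=cv2.resize(im[145:225,180:335],None,fx=5,fy=5,interpolation=cv2.INTER_CUBIC)
for q in p: cv2.drawMarker(o,tuple(int(v) for v in ((q-[180,145])*5)),(0,255,255),cv2.MARKER_TILTED_CROSS,12,1)
cv2.imwrite("pics/w1z.png",o)
E
```

```text
[[207.47809371 190.19639607]
 [256.6139135  190.19338664]
 [305.74679719 190.19037739]]
[189.  187.8] 13 [0.4782 0.0237 0.054 ] timer -0.0005 0.0928
[226.7 188. ] 13 [ 0.4859 -0.0065  0.054 ] timer -0.0006 0.0617
[236.9 188.1] 14 [ 0.4879 -0.0146  0.054 ] timer -0.0007 0.0533
[274.5 188. ] 12 [ 0.4958 -0.0447  0.054 ] timer -0.0006 0.0222
[284.9 188.1] 14 [ 0.4979 -0.053   0.054 ] timer -0.0007 0.0136
[321.9 188.8] 12 [ 0.5051 -0.0828  0.054 ] timer -0.0013 -0.017
corner [0.5303 0.0667 0.053 ] 0.0609 0.1213
corner [0.4135 0.0362 0.053 ] -0.0599 0.1212
corner [ 0.4751 -0.1988  0.053 ] -0.0595 -0.1217
corner [ 0.5847 -0.1685  0.053 ] 0.0542 -0.12
```

View pics/w1z.png

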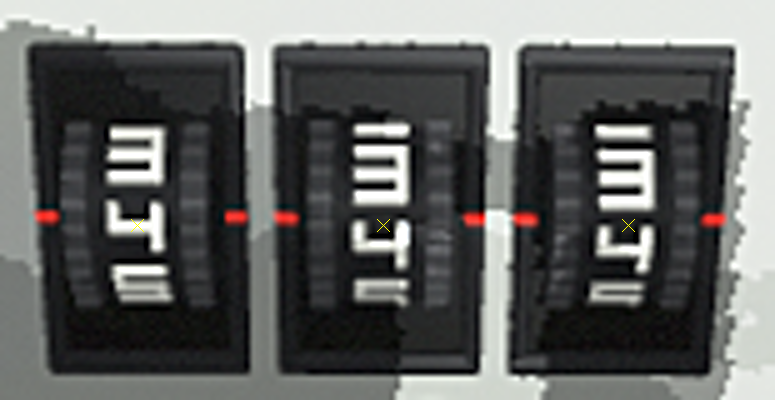

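The crosses mark the wheel tops. The left wheel reads exactly 4. The middle and right hang at about 3.66, so they should drop to 4. Needed turns are left +3, middle −2 and right +2. I'll hover over the left wheel first.

Request:
arm_command:
  deltas: [0,0,0,0.001,0.0412,0,0,0,0,0,0.001,0.0412,-0.03,0,0,0,0,0.001,0.0412,-0.04,0,0,0,0,0.001,0.0412,-0.044,0,0,0,0,0.001,0.0412,-0.044,0,0,0,0,0.001,0.0412,-0.044,0]

```text
clock: 2.65
position: [0.4744, 0.006, 0.0874]
ee_rot: [3.116, 0.398, 0.001]
force: [-0.1, 0.3, 0.0]
width: 0.004
gripper_force: 0.0
```

```bash
cat >> h.py <<'E'
C=np.array([.502,-.066])
th=np.deg2rad(14.6);X=np.array([np.cos(th),np.sin(th)]);Y=np.array([-X[1],X[0]])
C=C+.0008*Y
def st():
    s=sensors.observe();d=s["position"][:2]-C;print("t",round(s["clock"],2),"timer x,y mm",(1e3*d@X).round(1),(1e3*d@Y).round(1),"tip z",(1e3*s["position"][2]-19).round(2),"F",s["force"].round(2));return s
E
python3 - <<'E'
from h import *
st()
E
```

```text
t 2.65 timer x,y mm -8.6 75.9 tip z 68.4 F [-0.08  0.34  0.01]
```

Request:
arm_command:
  deltas: [0,0,0,0,0,-0.001,0,0,0,0,0,0,-0.002,0,0,0,0,0,0,-0.003,0,0,0,0,0,0,-0.004,0,0,0,0,0,0,-0.0045,0,0,0,0,0,0,-0.005,0,0,0,0,0,0,-0.005,0]

```text
clock: 3.35
position: [0.4741, 0.0067, 0.082]
ee_rot: [3.116, 0.4, 0.001]
force: [-0.2, 0.1, 6.7]
width: 0.006
gripper_force: 2.8
```

Request:
arm_command:
  deltas: [0,0,0,0,0,-0.0005,0,0,0,0,0,0,-0.001,0,0,0,0,0,0,-0.001,0,0,0,0,0,0,-0.001,0]

```text
clock: 3.75
position: [0.4746, 0.0068, 0.0818]
ee_rot: [3.116, 0.4, 0.002]
force: [-3.1, 0.1, 15.8]
width: 0.001
gripper_force: 7.4
```

Request:
arm_command:
  deltas: [0,0,0,0,0,0.0005,0,0,0,0,0.001,0.0003,0.0005,0,0,0,0,0.0029,0.0008,0.0005,0,0,0,0,0.0048,0.0013,0.0005,0,0,0,0,0.0068,0.0018,0.0005,0,0,0,0,0.0068,0.0018,0.0005,0]

```text
clock: 4.35
position: [0.4822, 0.0088, 0.0821]
ee_rot: [3.116, 0.4, 0.004]
force: [0.4, 0.4, 7.7]
width: 0.002
gripper_force: 3.7
```

Request:
arm_command:
  deltas: [0,0,0,0.0019,0.0005,0,0,0,0,0,0.0039,0.001,0,0,0,0,0,0.0058,0.0015,0,0,0,0,0,0.0068,0.0018,0,0,0,0,0,0.0068,0.0018,0,0]

```text
clock: 4.85
position: [0.4879, 0.0102, 0.082]
ee_rot: [3.116, 0.4, 0.001]
force: [-2.1, -1.4, 10.5]
width: 0.007
gripper_force: 5.7
```

```bash
python3 - <<'E'
from h import *
st()
E
```

```text
t 4.85 timer x,y mm 5.6 76.5 tip z 62.98 F [-2.11 -1.37 10.53]
```

Request:
arm_command:
  deltas: [0,0,0,0,0,0.002,0,0,0,0,0,0,0.006,0,0,0,0,-0.0251,-0.0066,0.012,0,0,0,0,-0.0251,-0.0066,0.012,0,0,0,0,-0.0251,-0.0066,0.012,0]

```text
clock: 5.35
position: [0.4624, 0.0036, 0.0935]
ee_rot: [3.116, 0.4, 0.001]
force: [0.3, 0.2, -0.3]
width: 0.008
gripper_force: 0.0
```

```bash
cat >> h.py <<'E'
def digits(name):
    "strips along each wheel's rim in equal scale, marker at the wheel top"
    s,cal,im=wrist(name); o=[]
    for y in(.076,.037,-.002):
        P=proj(cal,[[*(C+y*Y),.063]])[0]
        z=cv2.getRectSubPix(im,(44,64),tuple(map(float,P))); z=cv2.resize(z,None,fx=6,fy=6,interpolation=cv2.INTER_CUBIC)
        cv2.line(z,(0,192),(40,192),(0,255,255),1);cv2.line(z,(224,192),(263,192),(0,255,255),1);o.append(z)
    cv2.imwrite(f"pics/{name}.png",np.hstack(o))
E
python3 - <<'E'
from h import *
st();digits("d1")
E
```

```text
t 5.35 timer x,y mm -20.8 76.5 tip z 74.49 F [ 0.28  0.21 -0.28]
```

View pics/d1.png

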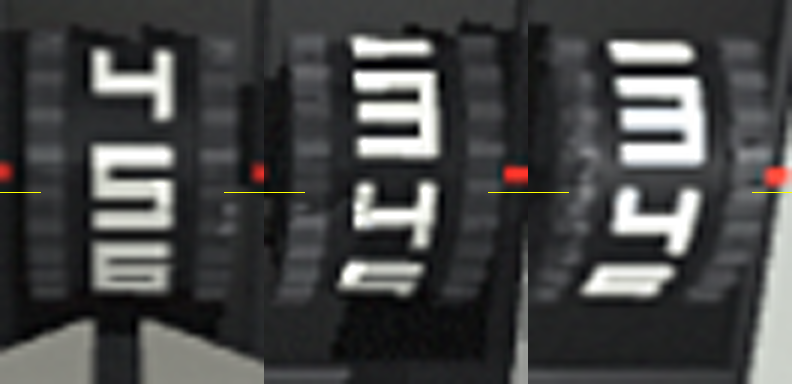

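The left wheel now reads 5 and is homed. The middle and right still hang between 3 and 4. I'll repeat the stroke.

Request:
arm_command:
  deltas: [0,0,0,0.0133,0.0035,-0.005,0,0,0,0,0.0133,0.0035,-0.009,0,0,0,0,0.0133,0.0035,-0.01,0,0,0,0,0.0133,0.0035,-0.0108,0,0,0,0,0.0133,0.0035,-0.0114,0,0,0,0,0.0133,0.0035,-0.0118,0,0,0,0,0.0133,0.0035,-0.012,0,0,0,0,0.0133,0.0035,-0.012,0,0,0,0,0.0152,0.004,-0.012,0,0,0,0,0.017,0.0044,-0.012,0,0,0,0,0.0189,0.0049,-0.012,0,0,0,0,0.0207,0.0054,-0.012,0,0,0,0,0.0225,0.0059,-0.012,0,0,0,0,0.0244,0.0064,-0.012,0,0,0,0,0.0261,0.0068,-0.012,0,0,0,0,0.0261,0.0068,-0.012,0]

```text
clock: 7.0
position: [0.489, 0.0108, 0.082]
ee_rot: [3.116, 0.4, 0.002]
force: [-2.1, 0.4, 11.4]
width: 0.004
gripper_force: 5.4
```

Request:
arm_command:
  deltas: [0,0,0,0,0,0.003,0,0,0,0,0,0,0.008,0,0,0,0,-0.0261,-0.0068,0.012,0,0,0,0,-0.0261,-0.0068,0.012,0,0,0,0,-0.0261,-0.0068,0.012,0]

```text
clock: 7.5
position: [0.4623, 0.0034, 0.0935]
ee_rot: [3.116, 0.399, 0.0]
force: [0.7, 0.2, 0.7]
width: 0.002
gripper_force: 0.0
```

Request:
arm_command:
  deltas: [0,0,0,0.0133,0.0035,-0.005,0,0,0,0,0.0133,0.0035,-0.009,0,0,0,0,0.0133,0.0035,-0.01,0,0,0,0,0.0133,0.0035,-0.0108,0,0,0,0,0.0133,0.0035,-0.0114,0,0,0,0,0.0133,0.0035,-0.0118,0,0,0,0,0.0133,0.0035,-0.012,0,0,0,0,0.0133,0.0035,-0.012,0,0,0,0,0.0152,0.004,-0.012,0,0,0,0,0.017,0.0044,-0.012,0,0,0,0,0.0189,0.0049,-0.012,0,0,0,0,0.0207,0.0054,-0.012,0,0,0,0,0.0225,0.0059,-0.012,0,0,0,0,0.0244,0.0064,-0.012,0,0,0,0,0.0261,0.0068,-0.012,0,0,0,0,0.0261,0.0068,-0.012,0]

```text
clock: 9.1
position: [0.489, 0.0108, 0.082]
ee_rot: [3.116, 0.4, 0.001]
force: [-2.0, 2.1, 11.5]
width: 0.003
gripper_force: 5.6
```

Request:
arm_command:
  deltas: [0,0,0,0,0,0.003,0,0,0,0,0,0,0.008,0,0,0,0,-0.0261,-0.0068,0.012,0,0,0,0,-0.0261,-0.0068,0.012,0,0,0,0,-0.0261,-0.0068,0.012,0]

```text
clock: 9.6
position: [0.4623, 0.0034, 0.0935]
ee_rot: [3.116, 0.399, 0.0]
force: [1.1, -0.1, 0.2]
width: 0.008
gripper_force: 0.0
```

```bash
python3 - <<'E'
from h import *
st();digits("d2")
E
```

```text
t 9.6 timer x,y mm -20.9 76.4 tip z 74.5 F [ 1.12 -0.14  0.19]
```

View pics/d2.png

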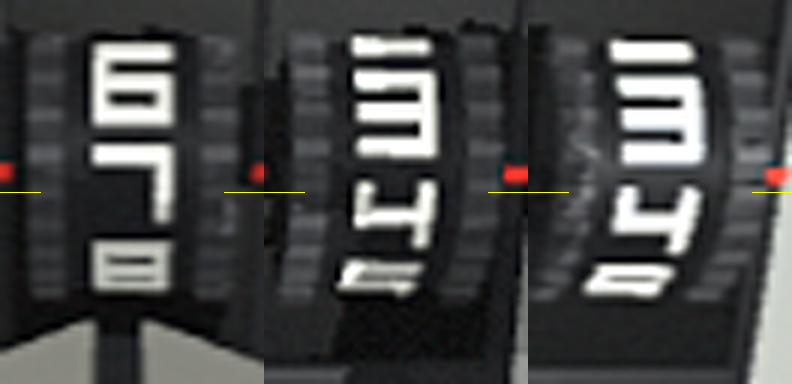

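The left wheel shows 7, homed. Next is the middle wheel, drawn towards the operator.

Request:
arm_command:
  deltas: [0,0,0,0.0368,-0.0307,0,0,0,0,0,0.0368,-0.0307,-0.003,0,0,0,0,0.0368,-0.0307,-0.008,0,0,0,0,0.0368,-0.0307,-0.0095,0,0,0,0,0.0368,-0.0307,-0.0102,0,0,0,0,0.0368,-0.0307,-0.0108,0,0,0,0,0.0368,-0.0307,-0.0113,0,0,0,0,0.0368,-0.0307,-0.0117,0,0,0,0,0.0368,-0.0307,-0.0117,0]

```text
clock: 10.55
position: [0.4998, -0.0263, 0.0822]
ee_rot: [-3.116, -0.401, -0.002]
force: [0.1, 2.8, 4.3]
width: 0.004
gripper_force: 2.5
```

```bash
python3 - <<'E'
from h import *
st()
E
```

```text
t 10.55 timer x,y mm 7.9 38.2 tip z 63.17 F [0.13 2.8  4.34]
```

Request:
arm_command:
  deltas: [0,0,0,0,0,-0.0003,0,0,0,0,0,0,-0.0006,0,0,0,0,0,0,-0.0006,0,0,0,0,-0.0019,-0.0005,-0.0006,0,0,0,0,-0.0038,-0.001,-0.0006,0,0,0,0,-0.0057,-0.0015,-0.0006,0,0,0,0,-0.0075,-0.002,-0.0006,0,0,0,0,-0.0094,-0.0025,-0.0006,0,0,0,0,-0.0113,-0.003,-0.0006,0,0,0,0,-0.0134,-0.0035,-0.0006,0,0,0,0,-0.0134,-0.0035,-0.0006,0]

```text
clock: 11.65
position: [0.4871, -0.0296, 0.082]
ee_rot: [-3.115, -0.401, -0.005]
force: [0.1, 2.7, 9.3]
width: 0.005
gripper_force: 4.7
```

Request:
arm_command:
  deltas: [0,0,0,0,0,0.003,0,0,0,0,0,0,0.008,0,0,0,0,0.0132,0.0034,0.008,0,0,0,0,0.0132,0.0034,0.008,0,0,0,0,0.0132,0.0034,0.003,0,0,0,0,0.0132,0.0034,0.0015,0,0,0,0,0.0132,0.0034,0.001,0,0,0,0,0.0132,0.0034,0.0005,0,0,0,0,0.0132,0.0034,0,0,0,0,0,0.0132,0.0034,0,0]

```text
clock: 12.65
position: [0.5, -0.0269, 0.0819]
ee_rot: [3.116, 0.4, 0.004]
force: [0.4, 1.1, 12.0]
width: 0.003
gripper_force: 6.2
```

Request:
arm_command:
  deltas: [0,0,0,-0.0019,-0.0005,0,0,0,0,0,-0.0038,-0.001,0,0,0,0,0,-0.0057,-0.0015,0,0,0,0,0,-0.0075,-0.002,0,0,0,0,0,-0.0094,-0.0025,0,0,0,0,0,-0.0113,-0.003,0,0,0,0,0,-0.0134,-0.0035,0,0,0,0,0,-0.0134,-0.0035,0,0]

```text
clock: 13.45
position: [0.4868, -0.0303, 0.0819]
ee_rot: [3.116, 0.4, 0.005]
force: [-0.5, 1.1, 11.8]
width: 0.002
gripper_force: 6.1
```

Request:
arm_command:
  deltas: [0,0,0,0,0,0.003,0,0,0,0,0,0,0.008,0,0,0,0,-0.0116,-0.003,0.0123,0,0,0,0,-0.0116,-0.003,0.0123,0,0,0,0,-0.0116,-0.003,0.0123,0]

```text
clock: 13.95
position: [0.4734, -0.034, 0.0933]
ee_rot: [3.116, 0.399, -0.0]
force: [0.3, 0.4, 0.2]
width: 0.004
gripper_force: 0.0
```

```bash
python3 - <<'E'
from h import *
st();digits("d3")
E
```

```text
t 13.95 timer x,y mm -19.6 37.4 tip z 74.3 F [0.3  0.42 0.15]
```

View pics/d3.png

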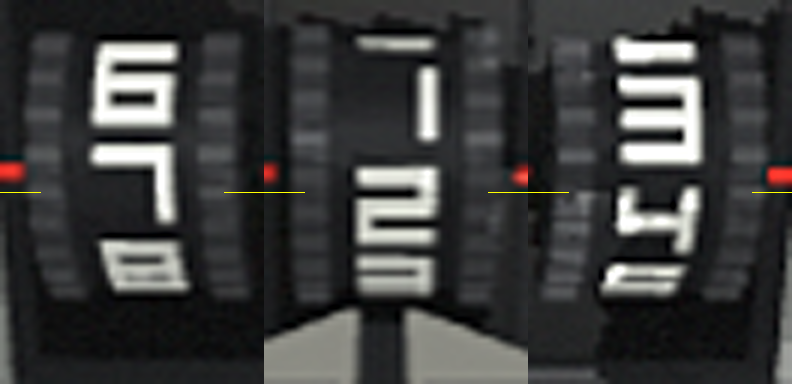

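The left wheel is on 7. The middle shows 2, but about a quarter digit low (centre y≈207 against the line at 192). I'll check whether it's still settling, measuring numerically.

```bash
cat >> h.py <<'E'
def bands(im):
    "row centres of the white numeral bands in each strip (strip px/6, 32 = wheel top)"
    for k in range(3):
        z=im[:,264*k+85:264*k+180].min(2); r=(z>150).sum(1)>12
        e=np.flatnonzero(np.diff(np.r_[0,r.astype(int),0])); print(k,[(a,b) for a,b in zip(e[::2],e[1::2])])
E
python3 - <<'E'
from h import *
bands(cv2.imread("pics/d3.png"));st();digits("d4");bands(cv2.imread("pics/d4.png"))
E
```

```text
0 [(np.int64(44), np.int64(125)), (np.int64(145), np.int64(218)), (np.int64(242), np.int64(288))]
1 [(np.int64(41), np.int64(48)), (np.int64(71), np.int64(138)), (np.int64(168), np.int64(193)), (np.int64(195), np.int64(218)), (np.int64(228), np.int64(242)), (np.int64(258), np.int64(269)), (np.int64(277), np.int64(287))]
2 [(np.int64(41), np.int64(62)), (np.int64(78), np.int64(163)), (np.int64(190), np.int64(239)), (np.int64(240), np.int64(245)), (np.int64(266), np.int64(277)), (np.int64(282), np.int64(290))]
t 14.0 timer x,y mm -19.2 37.5 tip z 74.25 F [-0.37  0.98 -0.18]
0 [(np.int64(45), np.int64(125)), (np.int64(146), np.int64(218)), (np.int64(244), np.int64(286))]
1 [(np.int64(39), np.int64(47)), (np.int64(72), np.int64(137)), (np.int64(168), np.int64(191)), (np.int64(197), np.int64(218)), (np.int64(228), np.int64(243)), (np.int64(259), np.int64(271)), (np.int64(277), np.int64(289))]
2 [(np.int64(40), np.int64(62)), (np.int64(77), np.int64(163)), (np.int64(191), np.int64(244)), (np.int64(267), np.int64(277)), (np.int64(284), np.int64(285))]
```

Request:
arm_command:
  deltas: [0,0,0,0.0098,-0.0377,0,0,0,0,0,0.0098,-0.0377,0,0,0,0,0,0.0098,-0.0377,0,0,0,0,0,0.0098,-0.0377,0,0,0,0,0,0.0098,-0.0377,0,0]

```text
clock: 14.55
position: [0.4837, -0.0704, 0.0932]
ee_rot: [-3.115, -0.402, 0.0]
force: [-0.1, 0.5, -0.2]
width: 0.007
gripper_force: 0.0
```

```bash
python3 - <<'E'
from h import *
st();digits("d5");bands(cv2.imread("pics/d5.png"))
E
```

```text
t 14.55 timer x,y mm -18.8 -0.5 tip z 74.16 F [-0.14  0.49 -0.17]
0 [(np.int64(45), np.int64(125)), (np.int64(145), np.int64(192)), (np.int64(209), np.int64(215)), (np.int64(242), np.int64(284))]
1 [(np.int64(40), np.int64(48)), (np.int64(72), np.int64(138)), (np.int64(168), np.int64(218)), (np.int64(227), np.int64(242)), (np.int64(258), np.int64(267)), (np.int64(275), np.int64(286))]
2 [(np.int64(43), np.int64(61)), (np.int64(77), np.int64(164)), (np.int64(191), np.int64(229)), (np.int64(267), np.int64(276)), (np.int64(282), np.int64(290))]
```

The middle wheel is static at about 1.76, so it needs a nudge of about +3 mm. I'll press and watch what it does.

Request:
arm_command:
  deltas: [0,0,0,0.0067,0.0409,0,0,0,0,0,0.0067,0.0409,-0.004,0,0,0,0,0.0067,0.0409,-0.009,0,0,0,0,0.0067,0.0409,-0.01,0,0,0,0,0.0067,0.0409,-0.0107,0,0,0,0,0.0067,0.0409,-0.0112,0,0,0,0,0.0067,0.0409,-0.0117,0,0,0,0,0.0067,0.0409,-0.012,0,0,0,0,0.0067,0.0409,-0.012,0]

```text
clock: 15.5
position: [0.4916, -0.0307, 0.0821]
ee_rot: [3.116, 0.399, 0.004]
force: [0.2, 0.2, 7.9]
width: 0.009
gripper_force: 3.7
```

```bash
python3 - <<'E'
from h import *
st()
E
```

```text
t 15.5 timer x,y mm -1.1 36.0 tip z 63.08 F [0.18 0.18 7.89]
```

Next I'll drag +3.3 mm, lift and look.

Request:
arm_command:
  deltas: [0,0,0,0.001,0.0002,-0.0002,0,0,0,0,0.002,0.0005,-0.0002,0,0,0,0,0.0032,0.0008,-0.0002,0,0,0,0,0.0032,0.0008,-0.0002,0,0,0,0,0.0032,0.0008,0.004,0,0,0,0,0.0032,0.0008,0.008,0,0,0,0,-0.0178,-0.0047,0.012,0,0,0,0,-0.0178,-0.0047,0.012,0,0,0,0,-0.0178,-0.0047,0.012,0]

```text
clock: 16.4
position: [0.4728, -0.0354, 0.0935]
ee_rot: [3.116, 0.399, 0.001]
force: [-0.4, 0.8, 0.7]
width: 0.006
gripper_force: 0.0
```

```bash
python3 - <<'E'
from h import *
st();digits("d6");bands(cv2.imread("pics/d6.png"))
E
```

```text
t 16.4 timer x,y mm -20.6 36.1 tip z 74.49 F [-0.44  0.8   0.74]
0 [(np.int64(45), np.int64(125)), (np.int64(147), np.int64(219)), (np.int64(245), np.int64(286))]
1 [(np.int64(55), np.int64(117)), (np.int64(148), np.int64(201)), (np.int64(210), np.int64(228)), (np.int64(246), np.int64(259)), (np.int64(269), np.int64(285))]
2 [(np.int64(40), np.int64(62)), (np.int64(77), np.int64(163)), (np.int64(191), np.int64(240)), (np.int64(241), np.int64(244)), (np.int64(245), np.int64(247)), (np.int64(268), np.int64(292))]
```

The middle wheel is now home on 2 (band 148–228, the same as the left wheel's homed 5). The right wheel is next, two digits up.

Request:
arm_command:
  deltas: [0,0,0,0.0227,-0.0333,0,0,0,0,0,0.0227,-0.0333,-0.004,0,0,0,0,0.0227,-0.0333,-0.009,0,0,0,0,0.0227,-0.0333,-0.01,0,0,0,0,0.0227,-0.0333,-0.0107,0,0,0,0,0.0227,-0.0333,-0.0112,0,0,0,0,0.0227,-0.0333,-0.0117,0,0,0,0,0.0227,-0.0333,-0.012,0,0,0,0,0.0227,-0.0333,-0.012,0]

```text
clock: 17.35
position: [0.4963, -0.0675, 0.0821]
ee_rot: [-3.116, -0.402, -0.003]
force: [-0.4, 1.9, 7.2]
width: 0.004
gripper_force: 3.7
```

```bash
python3 - <<'E'
from h import *
st()
E
```

```text
t 17.35 timer x,y mm -5.9 -0.8 tip z 63.08 F [-0.4   1.95  7.21]
```

Request:
arm_command:
  deltas: [0,0,0,0,0,-0.0003,0,0,0,0,0.0019,0.0005,-0.0003,0,0,0,0,0.0038,0.001,-0.0003,0,0,0,0,0.0057,0.0015,-0.0003,0,0,0,0,0.0075,0.002,-0.0003,0,0,0,0,0.0094,0.0025,-0.0003,0,0,0,0,0.0113,0.003,-0.0003,0,0,0,0,0.013,0.0034,-0.0003,0,0,0,0,0.013,0.0034,-0.0003,0]

```text
clock: 18.25
position: [0.5099, -0.064, 0.082]
ee_rot: [-3.116, -0.402, -0.005]
force: [1.3, 1.7, 8.4]
width: 0.007
gripper_force: 4.2
```

Request:
arm_command:
  deltas: [0,0,0,0,0,0.003,0,0,0,0,0,0,0.008,0,0,0,0,-0.0261,-0.0068,0.0123,0,0,0,0,-0.0261,-0.0068,0.0123,0,0,0,0,-0.0261,-0.0068,0.0123,0]

```text
clock: 18.75
position: [0.4821, -0.0721, 0.0935]
ee_rot: [3.116, 0.399, 0.0]
force: [1.7, 0.8, -0.6]
width: 0.008
gripper_force: 0.0
```

```bash
python3 - <<'E'
from h import *
st();digits("d7");bands(cv2.imread("pics/d7.png"))
E
```

```text
t 18.75 timer x,y mm -20.8 -1.7 tip z 74.52 F [ 1.66  0.85 -0.57]
0 [(np.int64(46), np.int64(126)), (np.int64(145), np.int64(188)), (np.int64(212), np.int64(213)), (np.int64(214), np.int64(219)), (np.int64(243), np.int64(260)), (np.int64(264), np.int64(276)), (np.int64(283), np.int64(287))]
1 [(np.int64(55), np.int64(118)), (np.int64(149), np.int64(230)), (np.int64(247), np.int64(257)), (np.int64(265), np.int64(275)), (np.int64(282), np.int64(289))]
2 [(np.int64(54), np.int64(119)), (np.int64(149), np.int64(200)), (np.int64(208), np.int64(229)), (np.int64(247), np.int64(258)), (np.int64(268), np.int64(290))]
```

View pics/d7.png

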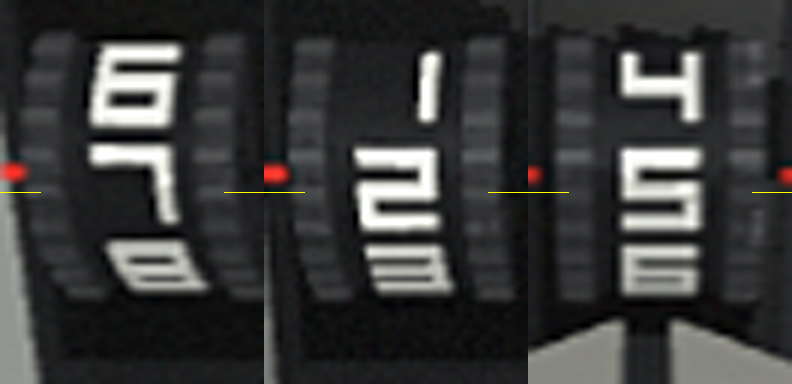

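The wheels show 7 2 5, all homed. One more digit on the right wheel.

Request:
arm_command:
  deltas: [0,0,0,0.0137,0.0036,-0.004,0,0,0,0,0.0137,0.0036,-0.009,0,0,0,0,0.0137,0.0036,-0.01,0,0,0,0,0.0137,0.0036,-0.0107,0,0,0,0,0.0137,0.0036,-0.0113,0,0,0,0,0.0137,0.0036,-0.0119,0,0,0,0,0.0137,0.0036,-0.0123,0,0,0,0,0.0137,0.0036,-0.0123,0,0,0,0,0.0156,0.0041,-0.0123,0,0,0,0,0.0174,0.0045,-0.0123,0,0,0,0,0.0193,0.005,-0.0123,0,0,0,0,0.0211,0.0055,-0.0123,0,0,0,0,0.0229,0.006,-0.0123,0,0,0,0,0.0248,0.0065,-0.0123,0,0,0,0,0.0266,0.007,-0.0123,0,0,0,0,0.0266,0.007,-0.0123,0]

```text
clock: 20.4
position: [0.5094, -0.0645, 0.0819]
ee_rot: [3.116, 0.4, 0.002]
force: [-1.9, 1.9, 12.3]
width: 0.006
gripper_force: 6.4
```

Request:
arm_command:
  deltas: [0,0,0,0,0,0.003,0,0,0,0,0,0,0.008,0,0,0,0,-0.0266,-0.007,0.0143,0,0,0,0,-0.0266,-0.007,0.0143,0,0,0,0,-0.0266,-0.007,0.0143,0]

```text
clock: 20.9
position: [0.4821, -0.0722, 0.0955]
ee_rot: [3.116, 0.399, 0.0]
force: [0.6, 0.1, 0.3]
width: 0.002
gripper_force: 0.0
```

```bash
python3 - <<'E'
from h import *
st();digits("d8");bands(cv2.imread("pics/d8.png"))
im=cv2.imread("pics/d8_raw.png");cal=dict(np.load("pics/d8.npz"));g,a=green(im);G=ray(cal,g,.069);print(g,a,G,(G[:2]-C)@X,(G[:2]-C)@Y)
E
```

```text
t 20.9 timer x,y mm -20.8 -1.8 tip z 76.51 F [0.56 0.09 0.28]
0 [(np.int64(47), np.int64(126)), (np.int64(147), np.int64(189)), (np.int64(192), np.int64(195)), (np.int64(212), np.int64(219)), (np.int64(243), np.int64(260)), (np.int64(263), np.int64(276)), (np.int64(283), np.int64(287))]
1 [(np.int64(56), np.int64(118)), (np.int64(149), np.int64(229)), (np.int64(247), np.int64(257)), (np.int64(268), np.int64(275)), (np.int64(283), np.int64(288))]
2 [(np.int64(50), np.int64(128)), (np.int64(150), np.int64(228)), (np.int64(247), np.int64(259))]
[380.53504832 203.63086974] 1224.5 [ 0.52354092 -0.14361132  0.069     ] 0.0012819105601636627 -0.08133499006085824
```

View pics/d8.png

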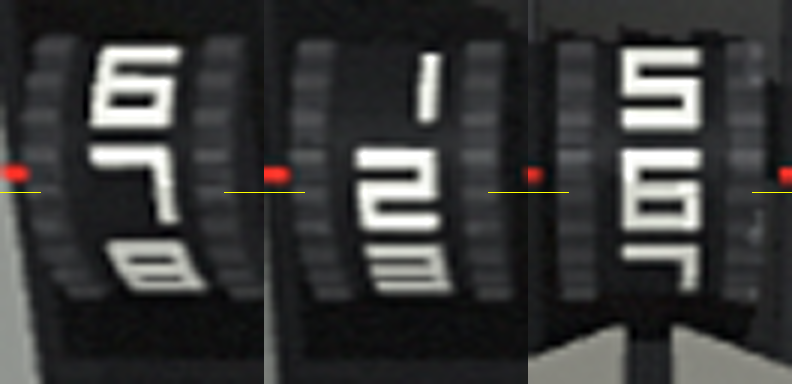

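The setting reads 7 2 6, all homed at the line. The key measures at the timer's (1, −81) mm, which matches the given (0, −83). I'll move above the key.

Request:
arm_command:
  deltas: [0,0,0,0,0,0.009,0,0,0,0,0.0412,-0.0718,0.009,0,0,0,0,0.0412,-0.0718,0.009,0,0,0,0,0.0412,-0.0718,0,0,0,0,0,0.0412,-0.0718,-0.004,0,0,0,0,0.0412,-0.0718,-0.004,0,0,0,0,0.0412,-0.0718,-0.004,0]

```text
clock: 21.65
position: [0.5233, -0.1423, 0.0913]
ee_rot: [-3.115, -0.403, 0.001]
force: [-0.0, 0.0, 0.3]
width: 0.008
gripper_force: 0.0
```

Request:
arm_command:
  deltas: [0,0,0,0,0,-0.002,0,0,0,0,0,0,-0.004,0,0,0,0,0,0,-0.005,0,0,0,0,0,0,-0.006,0,0,0,0,0,0,-0.007,0,0,0,0,0,0,-0.008,0,0,0,0,0,0,-0.0088,0,0,0,0,0,0,-0.0092,0,0,0,0,0,0,-0.0096,0,0,0,0,0,0,-0.0096,0]

```text
clock: 22.65
position: [0.5238, -0.1433, 0.0822]
ee_rot: [-3.116, -0.4, -0.001]
force: [-1.3, 4.1, 10.6]
width: 0.006
gripper_force: 5.4
```

```bash
python3 - <<'E'
from h import *
st()
E
```

```text
t 22.65 timer x,y mm 1.6 -81.1 tip z 63.22 F [-1.35  4.1  10.58]
```

The force is 10.6 N at 63.2 mm, above the 5 N spring, so the key is on its stop. I'll press slightly more, then release and retreat.

Request:
arm_command:
  deltas: [0,0,0,0,0,-0.0002,0,0,0,0,0,0,-0.0002,0,0,0,0,0,0,-0.0002,0]

```text
clock: 22.95
position: [0.5238, -0.1433, 0.0822]
ee_rot: [3.116, 0.4, 0.001]
force: [-2.4, 4.5, 13.1]
width: 0.007
gripper_force: 6.5
```

Request:
arm_command:
  deltas: [0,0,0,0,0,0.002,0,0,0,0,0,0,0.005,0,0,0,0,0,0,0.012,0,0,0,0,-0.02,0.03,0.05,0,0,0,0,-0.04,0.07,0.05,0,0,0,0,-0.04,0.07,0.05,0,0,0,0,-0.04,0.07,0.05,0,0,0,0,-0.04,0.07,0.05,0]

```text
clock: 23.75
position: [0.4837, -0.0749, 0.1314]
ee_rot: [3.116, 0.398, -0.0]
force: [-0.2, -0.0, -0.1]
width: 0.005
gripper_force: 0.0
```

```bash
python3 - <<'E'
from h import *
st();digits("d9");bands(cv2.imread("pics/d9.png"))
im=cv2.imread("pics/d9_raw.png");cal=dict(np.load("pics/d9.npz"));g,a=green(im);G=ray(cal,g,.069);print(g,a,G)
cv2.imwrite("pics/w9.png",cv2.resize(im,None,fx=1.5,fy=1.5,interpolation=cv2.INTER_CUBIC))
E
```

```text
t 23.75 timer x,y mm -20.0 -4.8 tip z 112.36 F [-0.15 -0.   -0.1 ]
0 [(np.int64(72), np.int64(86)), (np.int64(93), np.int64(137)), (np.int64(155), np.int64(176)), (np.int64(188), np.int64(199)), (np.int64(237), np.int64(250)), (np.int64(253), np.int64(266)), (np.int64(270), np.int64(276))]
1 [(np.int64(81), np.int64(85)), (np.int64(94), np.int64(130)), (np.int64(156), np.int64(202)), (np.int64(209), np.int64(224)), (np.int64(239), np.int64(252)), (np.int64(253), np.int64(264)), (np.int64(270), np.int64(277))]
2 [(np.int64(73), np.int64(87)), (np.int64(96), np.int64(139)), (np.int64(156), np.int64(223)), (np.int64(240), np.int64(249))]
[356.13181546 190.26223287] 834.5 [ 0.52326915 -0.14389104  0.069     ]
```

View pics/w9.png

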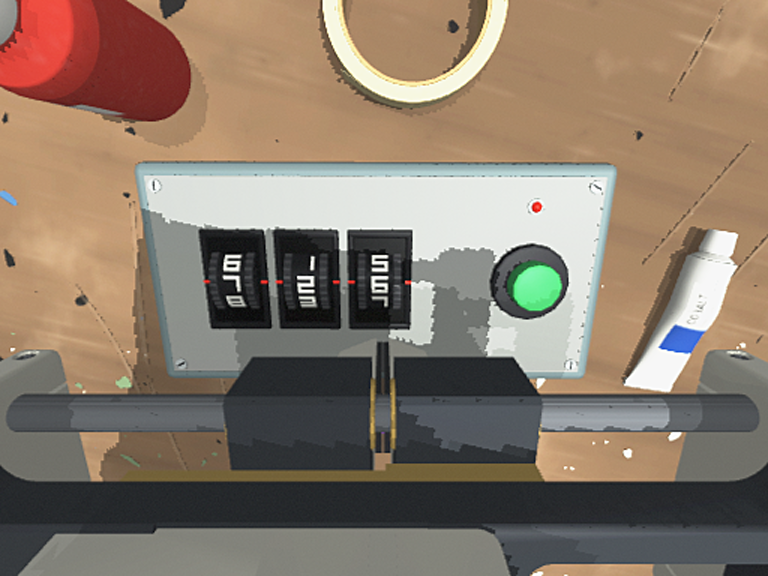

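The wheels read 7 2 6 at (235,282), (308,282) and (380,282). The key is up at (537,287), the bottle, tape and tube are undisturbed, and the arm is clear.

```bash
python3 -c "
from cell import arm
print(arm.sign_off())"
```

```text
the job is handed in; nothing more can be done
None
```

The timer is set to 7 2 6 with each wheel on its digit, the start key was then pressed to its stop and came back up, and I handed the job in at about 24 s; the highest force I read was about 16 N (read only at the end of each move), and the bottle, tape and tube look unmoved (the pen was out of the final picture).

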